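# Open the bench valve by one turn

## Robot

A 6-joint arm with a two-finger parallel gripper is mounted at the origin on a cart in front of the work surface, level with it; the furniture and walls round the work are solid. World frame = base frame: x ahead of the robot, y to its left, z up, the work surface at z = 0. Lengths are in mm, angles in rad, forces in N, time in s.
With the tool pointing down it reaches from about 275 to 750 mm from the base axis. Payload 10.2 kg.
Tool frame: the origin (TCP) lies midway between the tips of the shut fingers; the grasp point (between the pads) lies grip_depth behind it (grip_depth is the distance from the TCP to the grasp point, in mm); z points along the fingers, y is the line along which they close (so a half turn about z gives the same grasp; the last joint's range is limited). The gripper opens to 85 mm and grips with 20 to 120 N. Pads are 22 mm wide; open, the fingers measure 114 mm over their backs; the gripper's body (76 mm by 85 mm) begins 54 mm behind the grasp point. The pads swing forward as they close: fully open they stand 13 mm farther back than shut.
Start: joints at [-1.467, 0.313, 1.498, -0, 1.331, -0.223], TCP at [168.52, -497.225, 231.294] pointing down, gripper open.
Joint ranges: [-2.94, 2.94], [-0.97, 2.17], [0.19, 2.56], [-1.23, 4.37], [0.02, 3.11], [-2.88, 2.88]. Speed limits (rad/s): [2.39, 2.39, 3.01, 3.14, 3.14, 3.14].

## Interface

Orientations are given as a unit quaternion [w, x, y, z].
In Python, from rig import * gives the robot as it stands.
- The arm moves only by the tool servo_tool, never from a script. Its argument "commands" is a list of rows, each a list of 3 entries, a list of its own where there are three numbers: the gripper command: -1 is fully open, 1 is shut, values between are in proportion, then the shift along the tool's x, y, z in m, then the turn, a rotation vector about the tool's x, y, z in units of 6 degrees (1.0 is 6 degrees). In form: [[grip, [dx, dy, dz], [ax, ay, az]], ...]. A call has 1 to 10 rows; each row shifts and turns the commanded pose from where the row before left it, along the tool's axes as they then stand; what a row does not reach is not made up. A row lasts 1/12 s, in which the tool goes at most 41.7 mm and 7.16 degrees, less where a joint would pass 70% of its speed; a pose out of reach is approached as far as the arm can. A call is refused whole if a number of a shift passes 0.0417 or a number of a turn 1, either way. A call with a gripper value outside its range is refused whole. The fingers move at their own pace and stop on an object; "squeeze" is the grip in N (left out, the last holds). Time passes only in rows, so rows that do not move let the fingers close. It gives the time, the measured TCP pose, the force, the opening and the grip force at its end, in the units of the state.
- sense(): the state, without advancing time (a new reading comes with each control period).
- capture(name): name is "side" or "top" or "wrist"; returns a dict with "pixels" (384x512x3 uint8, red, green, blue), "z_map" (384x512 float32, mm along the optical axis (not along the pixel's ray), 0 where there is no reading), "fx", "fy", "cx", "cy" (pixels), "rvec" (rotation vector, rad) and "tvec" (3), from world to camera coordinates, as OpenCV has them; the wrist camera has in their place "T_tool_cam" (4x4, takes a point from camera to tool coordinates, whose origin is the TCP and whose axes are the flange's). Camera axes: x right, y down, z forward; pixel columns grow to the right and rows downward; lengths in mm; the calibration is good to about 2 mm. A picture is of the moment at which its call begins: read the wrist's pose just before it.
- finish_job(): hands the job in; it is judged then, once.
The state is a dict: "time_s": time; "joints": joint angles; "dq": joint speeds; "tau": joint torques, N m; "eef_pos": TCP position; "ee_rot": TCP orientation; "force": force on the tool from outside, world axes, zero at the start; "wrist_torque": the same for the moment, N m; "grip_width": opening from 0.0 (shut) to 1.0 (fully open); "grip_force": force on a finger pad.
Only numpy, scipy, OpenCV 4.12 (cv2) and the standard library are available. Lean on these libraries where they do the work, as an engineer would, in place of code of your own. Each camera call takes 0.05 s, during which the arm holds its last target. There are 200 camera calls.

## Task

Open the valve on the table by exactly one full turn: push its hand wheel round counter-clockwise, seen from above, by the upright black handle, until the handle stands at the fixed pointer again, without running past it. Only push the handle with the fingers, do not grip it, and leave the loose parts around the valve where they are.

Things in the scene. Friction and masses are not known exactly. Their poses are not given: they have to be found in the camera images.
- valve: Valve fixed to the table: dark round base plate 220 mm dia and 16 mm thick, grey valve body with a pipe stub to either side (up to 90 mm high, along the valve's y, 170 mm end to end), hand wheel on top. It does not move during the work. Origin on the table under the wheel's axis; z up (the wheel's axis); x points from the axis to the pointer.
- wheel_axis (a point): Centre of the hand wheel, on its vertical axis, 115 mm above the table, at the mid-thickness of the rim. The wheel is dark steel, horizontal: rim centre-line radius 70 mm, rim bar 14 mm thick (top of rim 122 mm above the table, outer radius 77 mm), three spokes, hub 34 mm dia with a nut (top 130 mm above the table).
- pointer (a point): Tip of the fixed steel pointer: a small bar just outside the rim, on a 14 mm post, pointing at the wheel's axis; tip 85 mm from the axis, all of it at most 111 mm above the table, so below the top of the rim.
- handle (a point): Centre of the upright black handle on the wheel's rim, 70 mm from the axis, 150 mm above the table. The handle is 18 mm wide along the wheel's radius, 24 mm along the direction of travel, fixed to the wheel; it stands up from 123 to 178 mm above the table and nothing is above it. Its trailing side is the one to push on for turning counter-clockwise.
- valve_wheel (a joint): Angle of the wheel in rad: 0 with the handle at the pointer at the start, growing counter-clockwise seen from above; after one full turn the handle is at the pointer again and it reads 6.283. It starts within 0.05 of 0. The wheel goes on turning past one turn without a stop. Stiff in its thread: about 0.2 N m, that is 3 N at the handle; it stays where it is left and does not coast.
- grease_jar: Loose bystander: grease jar, white with blue lid, 64 dia x 72 high mm; on the table, about 0.17 m from the wheel's axis. Origin at its underside's centre, z up.
- spacer_1: Loose bystander: plain metal spacer sleeve, 44 dia x 45 high mm; on the table, about 0.17 m from the wheel's axis. Origin at its underside's centre, z up.
- bearing_4: Loose bystander: ball bearing lying flat, 52 dia x 14 high mm; on the table, about 0.17 m from the wheel's axis. Origin at its underside's centre, z up.
- bearing_6: Loose bystander: ball bearing lying flat, 60 dia x 12 high mm; on the table, about 0.17 m from the wheel's axis. Origin at its underside's centre, z up.
There are look-alikes about, which are no part of the job. Of the things that look like the valve, the larger one is meant.

How it is judged (in metres and radians):
On the way, in this order (a step that is already met when the one before it is completed fails the run):
1. the handle is being pushed by the fingers, about a third of the turn done (value of joint valve_wheel between 1.4 and 2.9 rad and contact force between the fingers and valve_wheel_c31 above 0.3 N).
2. the handle is being pushed by the fingers, about two thirds of the turn done (value of joint valve_wheel between 3.6 and 5.1 rad and contact force between the fingers and valve_wheel_c31 above 0.3 N).
At the end, for the whole second after the job is handed in: The wheel has been turned one full turn counter-clockwise (joint 6.283 within 0.15 rad, so the handle is within about 10 mm of the pointer), it is at rest, and the four loose parts are within 15 mm of where they stood (value of joint valve_wheel between 6.1332 and 6.4332 rad and not (velocity of joint valve_wheel above 0.05 rad/s) and not (velocity of joint valve_wheel below -0.05 rad/s) and distance of each of grease_jar, spacer_1, bearing_4, bearing_6 from where it was at the start of the episode below 0.015 m); the robot touches nothing.
It fails at once if the wheel is run past the pointer at the end of the turn (more than 0.35 rad) (value of joint valve_wheel above 6.6332 rad).
It fails at once if the wheel is turned the wrong way (more than 0.4 rad below the pointer) (value of joint valve_wheel below -0.4 rad).
It fails at once if the handle is gripped (the fingers press on its front and its back at once, over 2 N each) (contact force between the fingers and valve_wheel_c30 above 2 N and contact force between the fingers and valve_wheel_c31 above 2 N).
It fails at once if one of the four loose parts is lifted or moved by more than 15 mm (distance of any of grease_jar, spacer_1, bearing_4, bearing_6 from where it was at the start of the episode above 0.015 m).
It also fails if it takes over 64 s, if anything falls off the work surface, if the arm or the gripper's body presses on something with over 40 N, if the wrist force passes 120 N, or if a joint passes its speed limit or range.

## Working session

There is one attempt and no reset: what is moved stays moved. The work goes in short steps, Python scripts to look and compute and a tool call to move; the robot and the scene stay as the last step left them, time stands still between calls to the robot, and variables do not carry over. Pictures are saved under pics/ and viewed, at most 10 in all, crops included, and the job is handed in when it is done.

Besides the shell and the picture viewer there is one more tool, called after "Emit:" as name(argument=value, ...), one argument or row to a line, values as JSON. servo_tool: Moves the arm, as the interface text tells. Its arguments: {"type":"object","properties":{"commands":{"type":"array"},"squeeze":{"type":"number"}},"required":["commands"]}

```bash
mkdir -p pics; ls; python3 - <<'E'
from rig import *
import cv2,numpy as np
s=sense();print({k:np.round(v,3).tolist() for k,v in s.items()})
a=capture("top");b=capture("side")
for n,c in(("top",a),("side",b)):
    np.savez(n+".npz",**c); cv2.imwrite(f"pics/{n}0.png",c["pixels"][:,:,::-1])
    R=cv2.Rodrigues(np.array(c["rvec"],float))[0];print(n,c["fx"],c["cx"],c["cy"],R.round(2).tolist(),(-R.T@np.array(c["tvec"]).ravel()).round(0))
E
```

```text
pics
{'time_s': 0.0, 'joints': [-1.467, 0.313, 1.498, -0.0, 1.331, -0.223], 'dq': [0.0, -0.003, -0.001, -0.0, 0.0, 0.001], 'tau': [0.0, -41.227, -25.974, -0.0, 0.004, -0.0], 'eef_pos': [168.485, -496.967, 230.743], 'ee_rot': [-0.001, 0.987, 0.163, 0.0], 'force': [0.505, 0.2, -0.367], 'wrist_torque': [-0.07, 0.063, 0.026], 'grip_force': 0.0, 'grip_width': 0.999}
top 429.8940532137256 254.55696687554328 187.95712819027693 [[0.0, -1.0, -0.01], [-1.0, -0.0, -0.06], [0.06, 0.01, -1.0]] [566.  -9. 980.]
side 461.5234838355236 259.40091908897097 194.00679644686994 [[-0.98, -0.2, -0.02], [-0.07, 0.46, -0.89], [0.19, -0.87, -0.46]] [427. 920. 625.]
```

View pics/top0.png

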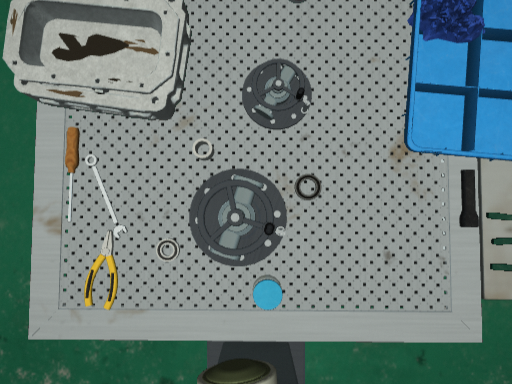

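View pics/side0.png

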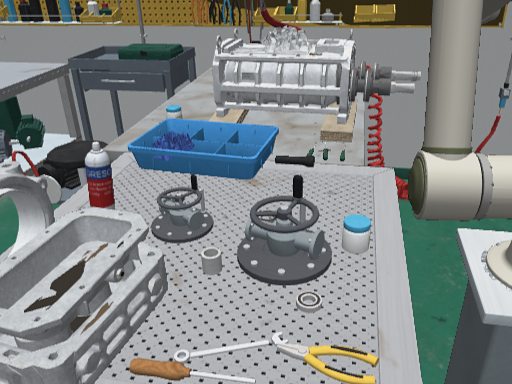

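Two valve look-alikes appear in the top view. One is at (238,217), about 97 px across the base. The other is at (277,94), about 69 px. The larger, at (238,217), is the one meant. Its handle is at about (269,229) and its pointer at about (281,231). The jar is at (267,294), the spacer at (203,148), and the bearings at (308,187) and (168,250).

```bash
cat > h.py <<'E'
import numpy as np,cv2
def ray(c,u,v,z):
    R=cv2.Rodrigues(np.array(c["rvec"],float))[0];t=np.array(c["tvec"],float).ravel()
    C=-R.T@t;d=R.T@np.array([(u-c["cx"])/c["fx"],(v-c["cy"])/c["fy"],1.])
    return C+d*(z-C[2])/d[2]
def pts(c):
    z=c["z_map"].astype(float);v,u=np.indices(z.shape)
    P=np.stack([(u-c["cx"])/c["fx"]*z,(v-c["cy"])/c["fy"]*z,z],-1)
    R=cv2.Rodrigues(np.array(c["rvec"],float))[0]
    return (P-np.array(c["tvec"],float).ravel())@R
E
python3 - <<'E'
from h import *
c=dict(np.load("top.npz"));s=dict(np.load("side.npz"))
im=c["pixels"][:,:,::-1]
# base plate: depth points 8..30mm high near the valve
P=pts(c);g=im.max(-1)
reg=np.zeros(g.shape,np.uint8);reg[155:280,180:296]=1
m=((g<95)&(reg>0)).astype(np.uint8)
m=cv2.morphologyEx(m,cv2.MORPH_OPEN,np.ones((5,5)))
k=max(cv2.findContours(m,0,2)[0],key=cv2.contourArea)
(u,v),r=cv2.minEnclosingCircle(k);e=cv2.fitEllipse(cv2.convexHull(k))
print("base",(u,v,r),e,ray(c,*e[0],16).round(1),ray(c,u,v,16).round(1))
print("hub",ray(c,235,217,130).round(1))
# depth clusters by height
near=np.hypot(P[...,0]-ray(c,*e[0],16)[0],P[...,1]-ray(c,*e[0],16)[1])<100
for n,cc in(("top",c),("side",s)):
    Q=pts(cc);near=np.hypot(*(Q[...,:2]-ray(c,*e[0],16)[:2]).transpose(2,0,1))<100
    for lo,hi in((108,124),(127,135),(140,185),(174,185)):
        q=Q[near&(Q[...,2]>lo)&(Q[...,2]<hi)]
        if len(q):print(n,lo,hi,len(q),q.mean(0).round(1),q.min(0).round(1),q.max(0).round(1))
    q=Q[near&(Q[...,2]>116)&(Q[...,2]<126)][:,:2]
    if len(q)>20:
        A=np.c_[2*q,np.ones(len(q))];x=np.linalg.lstsq(A,(q**2).sum(1),rcond=None)[0];print(" rim fit",x[:2],np.sqrt(x[2]+x[:2]@x[:2]))
big=cv2.resize(im[160:305,150:330],None,fx=4,fy=4,interpolation=2);cv2.imwrite("pics/crop.png",big)
E
```

```text
base (236.88888549804688, 217.0, 49.441551208496094) ((237.18563842773438, 217.0177001953125), (97.22156524658203, 97.7323989868164), 119.62451171875) [561.2  38.5  16. ] [561.2  39.2  16. ]
hub [561.8  37.3 130. ]
top 108 124 1950 [562.5  39.1 119.7] [485.9 -56.5 108.2] [638.3 114.3 124. ]
top 127 135 57 [562.6  37.7 129.4] [553.9  23.5 127.1] [569.7  45.3 133.5]
top 140 185 101 [541.8 -28.1 174.8] [530.5 -36.4 166.5] [552.9 -19.5 179.4]
top 174 185 67 [541.3 -28.7 176.6] [532.5 -36.2 174.1] [551.1 -21.2 179.4]
 rim fit [562.58555689  38.48139889] 62.36431790184959
side 108 124 1291 [561.8  50.7 117.3] [486.4 -54.5 108.1] [637.9 119.3 124. ]
side 127 135 56 [550.1   9.5 129.8] [530.4 -26.3 127. ] [569.   50.1 134.7]
side 140 185 157 [540.8 -19.3 159.8] [530.2 -30.9 140.4] [552.1 -12.  178.4]
side 174 185 18 [540.5 -23.9 175.7] [532.9 -30.9 174. ] [547.8 -17.4 178.4]
 rim fit [561.76068944  45.19816552] 62.12839437522086
```

View pics/crop.png

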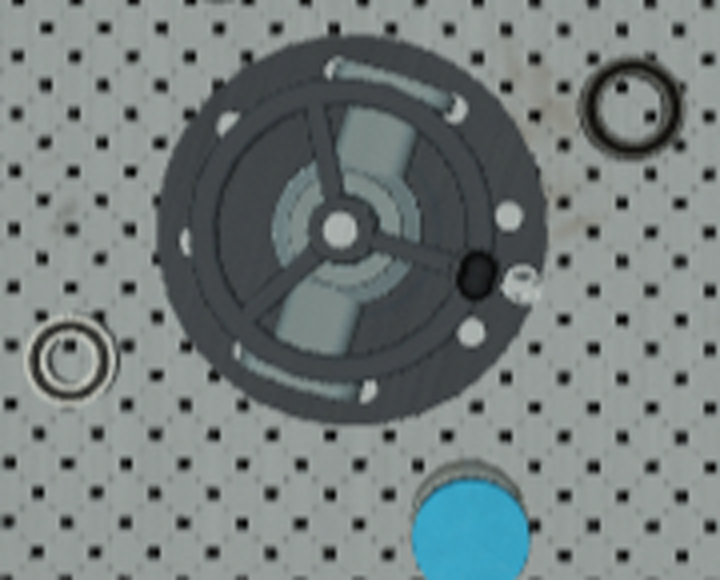

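The crop confirms it. The larger valve's wheel hub is at crop (340,229), the handle at (477,275), and the pointer just outside it at (520,284). From the depth map the axis is at about (562,38.5) and the handle at (541.5,-28), which is -107°. I'll push with shut fingers at z≈140, tool x along the tangent, and approach the trailing side first.

Emit:
servo_tool(
  commands=[
    [1, [0.0236, -0.0174, 0], [0, 0, 0]],
    [1, [0.0236, -0.0174, 0], [0, 0, 0]],
    [1, [0.0236, -0.0174, 0], [0, 0, 0]],
    [1, [0.0236, -0.0174, 0], [0, 0, 0]],
    [1, [0.0236, -0.0174, 0], [0, 0, 0]],
    [1, [0.0236, -0.0174, 0], [0, 0, 0]],
    [1, [0.0236, -0.0174, 0], [0, 0, 0]],
    [1, [0.0236, -0.0174, 0], [0, 0, 0]],
    [1, [0.0236, -0.0174, 0], [0, 0, 0]],
    [1, [0.0236, -0.0174, 0], [0, 0, 0]],
  ],
  squeeze=20,
)

```text
time_s: 0.93
eef_pos: [336.6, -255.3, 231.1]
ee_rot: [-0.0, 0.987, 0.163, -0.0]
force: [0.6, 0.1, 0.2]
grip_width: -0.002
grip_force: 0.0
```

Emit:
servo_tool(
  commands=[
    [1, [0.0236, -0.0174, 0], [0, 0, 0]],
    [1, [0.0236, -0.0174, 0], [0, 0, 0]],
    [1, [0.0236, -0.0174, 0], [0, 0, 0]],
    [1, [0.0236, -0.0174, 0], [0, 0, 0]],
    [1, [0.0236, -0.0174, 0], [0, 0, 0]],
    [1, [0.0236, -0.0174, 0], [0, 0, 0]],
    [1, [0.0236, -0.0174, 0], [0, 0, 0]],
    [1, [0.0236, -0.0174, 0], [0, 0, 0]],
    [1, [0, 0, 0], [0, 0, 1]],
    [1, [0, 0, 0], [0, 0, 1]],
  ],
)

```text
time_s: 1.77
eef_pos: [470.7, -62.9, 230.8]
ee_rot: [-0.0, 0.998, 0.058, -0.0]
force: [-0.1, -0.6, 0.1]
grip_width: 0.002
grip_force: 0.0
```

Emit:
servo_tool(
  commands=[
    [1, [0, 0, 0], [0, 0, 1]],
    [1, [0, 0, 0], [0, 0, 1]],
    [1, [0, 0, 0], [0, 0, 1]],
    [1, [0, 0, 0], [0, 0, 1]],
    [1, [0, 0, 0], [0, 0, 0]],
  ],
)

```text
time_s: 2.18
eef_pos: [470.2, -64.1, 231.0]
ee_rot: [-0.0, 0.988, -0.152, -0.0]
force: [0.8, 0.2, -0.3]
grip_width: 0.0
grip_force: 0.0
```

Emit:
servo_tool(
  commands=[
    [1, [0.006, -0.0186, 0], [0, 0, 0]],
    [1, [0.006, -0.0186, 0], [0, 0, 0]],
    [1, [0.006, -0.0186, 0], [0, 0, 0]],
    [1, [0, 0, 0.02], [0, 0, 0]],
    [1, [0, 0, 0.02], [0, 0, 0]],
    [1, [0, 0, 0.02], [0, 0, 0]],
    [1, [0, 0, 0.02], [0, 0, 0]],
    [1, [0, 0, 0.01], [0, 0, 0]],
    [1, [0, 0, 0], [0, 0, 0]],
  ],
)

```text
time_s: 2.93
eef_pos: [503.0, -16.1, 139.4]
ee_rot: [-0.0, 0.989, -0.149, -0.002]
force: [-0.3, 0.2, 0.1]
grip_width: 0.0
grip_force: 0.0
```

```bash
python3 - <<'E'
from rig import *
import cv2,numpy as np
a=capture("side");b=capture("top")
cv2.imwrite("pics/s1.png",np.hstack([cv2.resize(a["pixels"][140:300,200:360,::-1],(400,400)),cv2.resize(b["pixels"][150:310,170:330,::-1],(400,400))]))
s=sense();print(s["joints"],s["eef_pos"])
E
```

```text
[-2.65067358e-01  3.59205412e-01  1.68210458e+00  5.98266892e-06
  1.09974729e+00  1.60608175e+00] [504.36686771 -16.40264813 141.92147309]
```

View pics/s1.png

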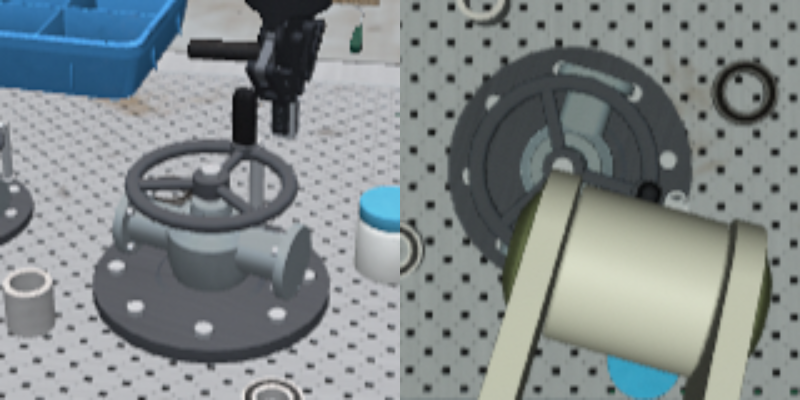

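The fingertips stand behind the handle on its trailing (jar) side, at about half the handle's height. Next I close up and start the arc.

Emit:
servo_tool(
  commands=[
    [1, [0.008, 0, 0], [0, 0, 0]],
    [1, [0.008, 0, 0], [0, 0, 0]],
    [1, [0.0074, 0.002, 0], [0, 0, -1]],
    [1, [0.0074, 0.002, 0], [0, 0, -1]],
    [1, [0.0074, 0.002, 0], [0, 0, -1]],
    [1, [0.0074, 0.002, 0], [0, 0, -1]],
    [1, [0.0074, 0.002, 0], [0, 0, -1]],
  ],
)

```text
time_s: 3.62
eef_pos: [555.7, -34.6, 142.0]
ee_rot: [-0.0, 0.994, 0.113, 0.0]
force: [-3.9, 1.6, 1.3]
grip_width: -0.002
grip_force: 1.6
```

```bash
cat > st.py <<'E'
from rig import *
from h import *
import sys
A=np.array([562.2,38.5])
s=sense();w,x,y,z=s["ee_rot"];psi=np.degrees(2*np.arctan2(y,x))
p=s["eef_pos"];d=p[:2]-A
print("t",s["time_s"],"pos",np.round(p,1),"r",np.hypot(*d).round(1),"phi",np.degrees(np.arctan2(d[1],d[0])).round(1),"psi",psi.round(1),"F",np.round(s["force"],1),"q6",s["joints"][5])
print("handle angle implied ~ phi+18.2; psi-90 =",psi-90)
for n in("side","top"):
    c=capture(n);Q=pts(c);m=(Q[...,2]>140)&(Q[...,2]<176)&(c["pixels"].max(-1)<60)
    r=np.hypot(Q[...,0]-A[0],Q[...,1]-A[1]);m&=(r>55)&(r<85)
    q=Q[m]
    if len(q):print(n,len(q),np.median(q,0).round(1))
    cv2.imwrite(f"pics/l_{n}.png",c["pixels"][:,:,::-1])
E
python3 st.py
```

```text
t 3.6167 pos [555.7 -34.6 142. ] r 73.4 phi -95.1 psi 13.0 F [-3.9  1.6  1.3] q6 1.0706560221395294
handle angle implied ~ phi+18.2; psi-90 = -76.96637558974004
side 199 [574.  -19.9 160.6]
```

Emit:
servo_tool(
  commands=[
    [1, [0.0074, 0.002, 0], [0, 0, -1]],
    [1, [0.0074, 0.002, 0], [0, 0, -1]],
    [1, [0.0074, 0.002, 0], [0, 0, -1]],
    [1, [0.0074, 0.002, 0], [0, 0, -1]],
    [1, [0.0074, 0.002, 0], [0, 0, -1]],
    [1, [0.0074, 0.002, 0], [0, 0, -1]],
    [1, [0.0074, 0.002, 0], [0, 0, -1]],
    [1, [0.0074, 0.002, 0], [0, 0, -1]],
    [1, [0.0074, 0.002, 0], [0, 0, -1]],
    [1, [0.0074, 0.002, 0], [0, 0, -1]],
  ],
)

```text
time_s: 4.55
eef_pos: [621.9, -4.4, 141.7]
ee_rot: [0.001, 0.805, 0.593, -0.0]
force: [-2.0, -2.9, 0.1]
grip_width: -0.002
grip_force: 1.7
```

```bash
python3 st.py
```

```text
t 4.55 pos [621.9  -4.4 141.7] r 73.5 phi -35.7 psi 72.8 F [-2.  -2.9  0.1] q6 0.106074530756429
handle angle implied ~ phi+18.2; psi-90 = -17.207849859848793
side 185 [624.6  26.9 160.6]
```

Tracking well at 90° of wheel turn.

Emit:
servo_tool(
  commands=[
    [1, [0.0074, 0.002, 0], [0, 0, -1]],
    [1, [0.0074, 0.002, 0], [0, 0, -1]],
    [1, [0.0074, 0.002, 0], [0, 0, -1]],
    [1, [0.0074, 0.002, 0], [0, 0, -1]],
    [1, [0.0074, 0.002, 0], [0, 0, -1]],
    [1, [0.0074, 0.002, 0], [0, 0, -1]],
    [1, [0.0074, 0.002, 0], [0, 0, -1]],
    [1, [0.0074, 0.002, 0], [0, 0, -1]],
    [1, [0.0074, 0.002, 0], [0, 0, -1]],
    [1, [0.0074, 0.002, 0], [0, 0, -1]],
  ],
)

```text
time_s: 5.48
eef_pos: [629.0, 68.8, 141.7]
ee_rot: [0.001, 0.402, 0.916, 0.0]
force: [2.6, -1.7, -1.7]
grip_width: -0.0
grip_force: 1.8
```

```bash
python3 st.py
```

```text
t 5.4833 pos [629.   68.8 141.7] r 73.3 phi 24.4 psi 132.6 F [ 2.6 -1.7 -1.7] q6 -0.8200447411765099
handle angle implied ~ phi+18.2; psi-90 = 42.64613023649582
side 176 [614.   95.5 159.8]
```

Emit:
servo_tool(
  commands=[
    [1, [0.0074, 0.002, 0], [0, 0, -1]],
    [1, [0.0074, 0.002, 0], [0, 0, -1]],
    [1, [0.0074, 0.002, 0], [0, 0, -1]],
    [1, [0.0074, 0.002, 0], [0, 0, -1]],
    [1, [0.0074, 0.002, 0], [0, 0, -1]],
    [1, [-0.01, 0, 0], [0, 0, 0]],
    [1, [-0.01, 0, 0], [0, 0, 0]],
    [1, [0, 0, 0], [0, 0, 0]],
  ],
)

```text
time_s: 6.25
eef_pos: [624.3, 91.4, 141.5]
ee_rot: [0.0, 0.154, 0.988, 0.0]
force: [-0.1, -0.1, -0.1]
grip_width: 0.002
grip_force: 0.0
```

Emit:
servo_tool(
  commands=[
    [1, [0, 0, 0], [0, 0, 1]],
    [1, [0, 0, 0], [0, 0, 1]],
    [1, [0, 0, 0], [0, 0, 1]],
    [1, [0, 0, 0], [0, 0, 1]],
    [1, [0, 0, 0], [0, 0, 1]],
    [1, [0, 0, 0], [0, 0, 1]],
    [1, [0, 0, 0], [0, 0, 1]],
    [1, [0, 0, 0], [0, 0, 1]],
    [1, [0, 0, 0], [0, 0, 1]],
    [1, [0, 0, 0], [0, 0, 1]],
  ],
)

```text
time_s: 7.08
eef_pos: [622.9, 92.1, 141.3]
ee_rot: [-0.0, 0.629, 0.778, -0.0]
force: [0.5, 0.2, -0.6]
grip_width: 0.002
grip_force: 0.0
```

Emit:
servo_tool(
  commands=[
    [1, [0, 0, 0], [0, 0, 1]],
    [1, [0, 0, 0], [0, 0, 1]],
    [1, [0, 0, 0], [0, 0, 1]],
    [1, [0, 0, 0], [0, 0, 1]],
    [1, [0, 0, 0], [0, 0, 1]],
    [1, [0, 0, 0], [0, 0, 1]],
    [1, [0, 0, 0], [0, 0, 1]],
    [1, [0, 0, 0], [0, 0, 1]],
    [1, [0, 0, 0], [0, 0, 1]],
    [1, [0, 0, 0], [0, 0, 1]],
  ],
)

```text
time_s: 7.92
eef_pos: [622.9, 92.2, 141.3]
ee_rot: [-0.0, 0.933, 0.359, -0.0]
force: [-0.2, -0.6, -0.1]
grip_width: -0.0
grip_force: 0.0
```

Emit:
servo_tool(
  commands=[
    [1, [0, 0, 0], [0, 0, 1]],
    [1, [0, 0, 0], [0, 0, 1]],
    [1, [0, 0, 0], [0, 0, 1]],
    [1, [0, 0, 0], [0, 0, 1]],
    [1, [0, 0, 0], [0, 0, 1]],
    [1, [0, 0, 0], [0, 0, 1]],
    [1, [0, 0, 0], [0, 0, 1]],
    [1, [0, 0, 0], [0, 0, 1]],
    [1, [0, 0, 0], [0, 0, 1]],
    [1, [0, 0, 0], [0, 0, 1]],
  ],
)

```text
time_s: 8.75
eef_pos: [622.9, 92.2, 141.3]
ee_rot: [-0.0, 0.988, -0.155, -0.0]
force: [0.7, 0.4, 0.3]
grip_width: -0.003
grip_force: 0.0
```

```bash
python3 st.py
```

```text
t 8.75 pos [622.9  92.2 141.3] r 81.0 phi 41.5 psi -17.9 F [0.7 0.4 0.3] q6 1.8440137579057447
handle angle implied ~ phi+18.2; psi-90 = -107.88903713199794
side 200 [581.5 114.6 159.2]
top 56 [576.9 102.4 171.8]
```

Emit:
servo_tool(
  commands=[
    [1, [-0.009, 0, 0], [0, 0, 0]],
    [1, [-0.009, 0, 0], [0, 0, 0]],
    [1, [-0.0074, -0.002, 0], [0, 0, -1]],
    [1, [-0.0074, -0.002, 0], [0, 0, -1]],
    [1, [-0.0074, -0.002, 0], [0, 0, -1]],
    [1, [-0.0074, -0.002, 0], [0, 0, -1]],
    [1, [-0.0074, -0.002, 0], [0, 0, -1]],
    [1, [-0.0074, -0.002, 0], [0, 0, -1]],
    [1, [-0.0074, -0.002, 0], [0, 0, -1]],
    [1, [-0.0074, -0.002, 0], [0, 0, -1]],
  ],
)

```text
time_s: 9.68
eef_pos: [547.4, 110.0, 141.3]
ee_rot: [-0.0, 0.964, 0.268, 0.001]
force: [2.2, 3.2, -2.7]
grip_width: 0.001
grip_force: 1.8
```

```bash
python3 st.py
```

```text
t 9.6833 pos [547.4 110.  141.3] r 73.0 phi 101.7 psi 31.0 F [ 2.2  3.2 -2.7] q6 1.0162631857694961
handle angle implied ~ phi+18.2; psi-90 = -58.951358904540655
side 162 [525.1 109.4 159. ]
```

Emit:
servo_tool(
  commands=[
    [1, [-0.0074, -0.002, 0], [0, 0, -1]],
    [1, [-0.0074, -0.002, 0], [0, 0, -1]],
    [1, [-0.0074, -0.002, 0], [0, 0, -1]],
    [1, [-0.0074, -0.002, 0], [0, 0, -1]],
    [1, [-0.0074, -0.002, 0], [0, 0, -1]],
    [1, [-0.0074, -0.002, 0], [0, 0, -1]],
    [1, [-0.0074, -0.002, 0], [0, 0, -1]],
    [1, [-0.0074, -0.002, 0], [0, 0, -1]],
    [1, [-0.0074, -0.002, 0], [0, 0, -1]],
    [1, [-0.0074, -0.002, 0], [0, 0, -1]],
  ],
)

```text
time_s: 10.62
eef_pos: [493.5, 60.1, 141.5]
ee_rot: [-0.0, 0.702, 0.712, 0.0]
force: [-0.5, 3.4, 1.2]
grip_width: 0.001
grip_force: 1.7
```

Emit:
servo_tool(
  commands=[
    [1, [-0.0074, -0.002, 0], [0, 0, -1]],
    [1, [-0.0074, -0.002, 0], [0, 0, -1]],
    [1, [-0.0074, -0.002, 0], [0, 0, -1]],
    [1, [-0.0074, -0.002, 0], [0, 0, -1]],
    [1, [-0.0074, -0.002, 0], [0, 0, -1]],
    [1, [-0.0074, -0.002, 0], [0, 0, -1]],
    [1, [0, 0, 0], [0, 0, 0]],
  ],
)

```text
time_s: 11.2
eef_pos: [494.7, 13.7, 141.4]
ee_rot: [0.0, 0.449, 0.894, -0.0]
force: [-0.3, -0.6, -0.3]
grip_width: -0.001
grip_force: 0.0
```

```bash
python3 st.py; python3 -c "
import cv2,numpy as np
a=cv2.imread('pics/l_side.png');b=cv2.imread('pics/l_top.png')
cv2.imwrite('pics/s2.png',np.hstack([cv2.resize(a[140:300,200:360],(400,400)),cv2.resize(b[150:310,170:330],(400,400))]))"
```

```text
t 11.2 pos [494.7  13.7 141.4] r 71.9 phi -159.9 psi 126.7 F [-0.3 -0.6 -0.3] q6 -0.8499258113573206
handle angle implied ~ phi+18.2; psi-90 = 36.703627341946216
side 116 [503.4  21.6 159.9]
```

View pics/s2.png

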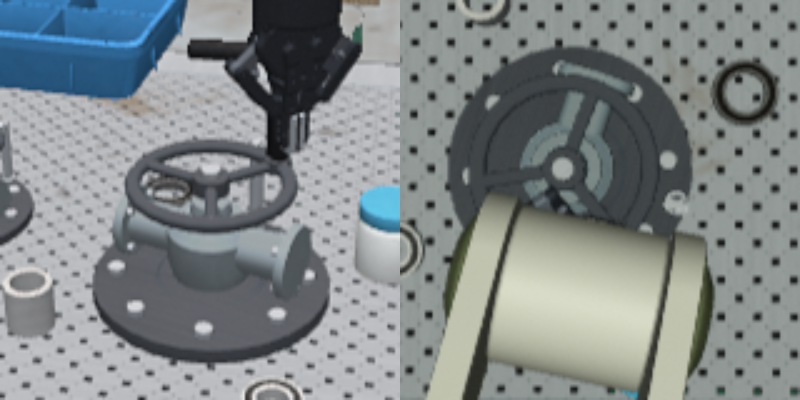

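The handle is in view at about -143°, with the fingers behind it and roughly 36° still to go. I'll push about 24° more, then back off and measure.

Emit:
servo_tool(
  commands=[
    [1, [-0.0074, -0.0024, 0], [0, 0, -1]],
    [1, [-0.0074, -0.0024, 0], [0, 0, -1]],
    [1, [-0.0074, -0.0024, 0], [0, 0, -1]],
    [1, [-0.0074, -0.0024, 0], [0, 0, -1]],
    [1, [0, 0, 0], [0, 0, 0]],
  ],
)

```text
time_s: 11.72
eef_pos: [509.0, -13.0, 141.2]
ee_rot: [-0.0, 0.253, 0.967, -0.0]
force: [-0.0, 0.6, -1.0]
grip_width: -0.002
grip_force: 0.0
```

```bash
python3 st.py
```

```text
t 11.7167 pos [509.  -13.  141.2] r 74.0 phi -136.0 psi 150.7 F [-0.   0.6 -1. ] q6 -1.3149252857002316
handle angle implied ~ phi+18.2; psi-90 = 60.68250853783482
side 179 [524.6  -9.3 160.4]
```

Emit:
servo_tool(
  commands=[
    [1, [0.01, 0, 0], [0, 0, 0]],
    [1, [0.01, 0, 0], [0, 0, 0]],
    [1, [0.01, 0, 0], [0, 0, 0]],
    [1, [0, 0, -0.03], [0, 0, 0]],
    [1, [0, 0, -0.03], [0, 0, 0]],
    [1, [0, 0, -0.03], [0, 0, 0]],
    [1, [0.02, 0, -0.02], [0, 0, 0]],
    [1, [0.03, 0.02, 0], [0, 0, 0]],
    [1, [0.03, 0.03, 0], [0, 0, 0]],
    [1, [0, 0, 0], [0, 0, 0]],
  ],
)

```text
time_s: 12.65
eef_pos: [435.1, 89.0, 252.0]
ee_rot: [0.0, 0.253, 0.968, 0.001]
force: [0.8, -0.7, 0.1]
grip_width: -0.001
grip_force: 0.0
```

```bash
python3 st.py; python3 -c "
import cv2,numpy as np
a=cv2.imread('pics/l_side.png');b=cv2.imread('pics/l_top.png')
cv2.imwrite('pics/s3.png',np.hstack([cv2.resize(a[140:300,200:360],(400,400)),cv2.resize(b[150:310,170:330],(400,400))]))"
```

```text
t 12.65 pos [435.1  89.  252. ] r 136.8 phi 158.3 psi 150.7 F [ 0.8 -0.7  0.1] q6 -1.1241813871367705
handle angle implied ~ phi+18.2; psi-90 = 60.716505587247696
side 134 [529.4 -13.3 159.7]
top 66 [530.7 -23.2 173.1]
```

View pics/s3.png

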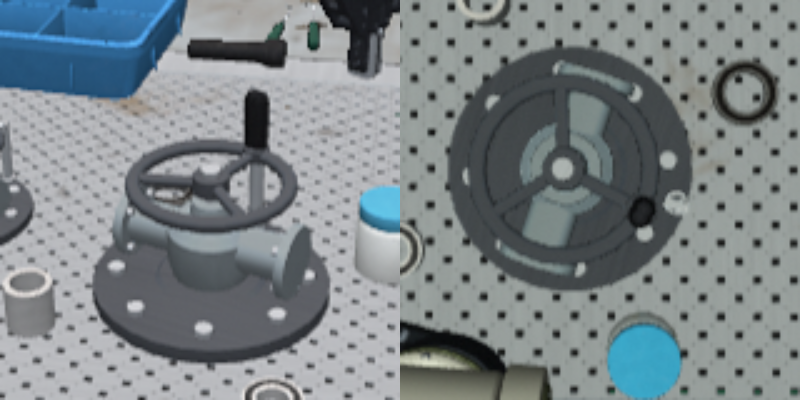

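The handle is at crop (641,212), just short of the pointer at (677,203). I'll work out the remaining angle.

```bash
python3 - <<'E'
from rig import *
from h import *
A=np.array([562.2,38.5]);ang=lambda p:np.degrees(np.arctan2(p[1]-A[1],p[0]-A[0])).round(1)
for c in(dict(np.load("top.npz")),capture("top")):
    im=c["pixels"]
    # black handle blob
    m=np.zeros(im.shape[:2],np.uint8);m[200:255,240:290]=im.max(-1)[200:255,240:290]<35
    n,l,s,ce=cv2.connectedComponentsWithStats(m);k=1+s[1:,4].argmax();print("handle px",ce[k],s[k,4],"ang at z155,170:",ang(ray(c,*ce[k],155)),ang(ray(c,*ce[k],170)))
    m=np.zeros(im.shape[:2],np.uint8);m[222:240,273:290]=im.max(-1)[222:240,273:290]>125
    v,u=np.nonzero(m)
    q=(u<286);print("pointer px",u[q].mean(),v[q].mean(),q.sum(),ang(ray(c,u[q].mean(),v[q].mean(),108)))
    R=cv2.Rodrigues(np.array(c["rvec"]))[0]; print("hub angle chk",ray(c,235,217.2,130).round(1))
    print(im[224:238,274:290].max(-1))
E
```

```text
handle px [268.71232877 228.28767123] 73 ang at z155,170: -107.8 -107.5
pointer px 280.989010989011 232.03296703296704 91 -108.1
hub angle chk [561.4  37.3 130. ]
[[ 61  71  71  72  71  70  72  70  71  71  72  71 120 154 159 108]
 [ 44  71  71  73  71  67  72  70  69  70  71  70 133 156 158  90]
 [ 36  70  73  61 102 133 135 139 111  62  68  81 151 157 157 115]
 [ 35  68  62 140 156 171 158 163 157 143  63  93 152 154 157 146]
 [ 43  70 105 181 142 126 110 110 135 165  99 117 152 141 153 156]
 [ 59  60 155 178 150 119  97  97 138 158 137 125 153 144 155 158]
 [ 61  75 174 178 176 164 151 154 171 144 132 141 154 154 157 157]
 [ 64 140 176 177 177 178 177 176 175 152 155 165 156 157 158 159]
 [ 72 120 186 175 177 178 175 177 176 176 177 167 157 157 157 158]
 [ 72  62 160 171 159 146 173 188 179 176 188 166 157 157 158 158]
 [ 72  71  96 132 160 133 171 185 175 173 183 164 156 156 156 158]
 [ 72  72  71  78 122 121 147 152 149 166 163 157 155 144 157 158]
 [ 71  71  72  71  61  79  97  99 100 158 157 157 154 142 156 159]
 [ 71  72  72  70  70  71  72  70  93 153 157 157 157 154 155 158]
[... 391 characters left out ...]
 144  65  94 156 157 161 149]
 [ 72  73 106 183 145 127 112 111 137 168 101 121 155 144 157 159]
 [ 72  63 158 180 152 119  97  97 139 161 139 126 155 146 158 159]
 [ 72  78 176 180 179 166 154 155 173 146 135 143 156 157 160 160]
 [ 74 142 178 181 179 180 179 179 178 155 158 168 159 159 159 160]
 [ 73 122 189 178 178 180 180 179 179 179 181 168 160 160 161 160]
 [ 74  64 163 174 163 149 174 192 181 178 191 170 160 159 159 161]
 [ 74  72  99 134 163 135 174 187 177 176 185 167 160 158 160 161]
 [ 72  74  73  81 124 123 149 155 152 170 166 161 158 147 159 160]
 [ 71  73  74  73  63  81  98 100 102 160 160 159 157 145 159 161]
 [ 72  74  74  73  70  70  73  72  93 158 159 157 160 156 158 161]]
```

Emit:
servo_tool(
  commands=[
    [1, [-0.03, -0.02, 0], [0, 0, 0]],
    [1, [-0.03, -0.02, 0], [0, 0, 0]],
    [1, [-0.02, -0.01, 0], [0, 0, 0]],
    [1, [0, 0, 0.03], [0, 0, 0]],
    [1, [0, 0, 0.03], [0, 0, 0]],
    [1, [0, 0, 0.03], [0, 0, 0]],
    [1, [0, 0, 0.02], [0, 0, 0]],
    [1, [-0.012, 0, 0], [0, 0, 0]],
    [1, [-0.012, 0, 0], [0, 0, 0]],
    [1, [0, 0, 0], [0, 0, 0]],
  ],
)

```text
time_s: 13.63
eef_pos: [504.8, -12.4, 140.8]
ee_rot: [0.0, 0.255, 0.967, -0.0]
force: [-0.6, 0.4, -0.4]
grip_width: -0.0
grip_force: 0.0
```

```bash
python3 st.py
```

```text
t 13.6333 pos [504.8 -12.4 140.8] r 76.7 phi -138.5 psi 150.5 F [-0.6  0.4 -0.4] q6 -1.3119931132900442
handle angle implied ~ phi+18.2; psi-90 = 60.47316026325635
side 204 [522.6 -10.8 159.9]
top 12 [539.8 -26.  171.8]
```

Emit:
servo_tool(
  commands=[
    [1, [-0.003, 0, 0], [0, 0, -0.3]],
    [1, [-0.003, 0, 0], [0, 0, -0.3]],
    [1, [-0.003, 0, 0], [0, 0, -0.3]],
    [1, [-0.003, 0, 0], [0, 0, -0.3]],
    [1, [-0.003, -0.001, 0], [0, 0, -0.3]],
    [1, [0, 0, 0], [0, 0, 0]],
  ],
)

```text
time_s: 14.23
eef_pos: [516.1, -18.0, 141.2]
ee_rot: [-0.001, 0.176, 0.984, -0.0]
force: [-1.5, -0.8, -0.7]
grip_width: 0.002
grip_force: 0.6
```

```bash
python3 st.py
```

```text
t 14.2333 pos [516.1 -18.  141.2] r 72.9 phi -129.2 psi 159.7 F [-1.5 -0.8 -0.7] q6 -1.4786635057403106
handle angle implied ~ phi+18.2; psi-90 = 69.71633948293777
side 178 [532.1 -14.  159.9]
```

Emit:
servo_tool(
  commands=[
    [1, [0.01, 0, 0], [0, 0, 0]],
    [1, [0.01, 0, 0], [0, 0, 0]],
    [1, [0.01, 0, 0], [0, 0, 0]],
    [1, [0, 0, -0.03], [0, 0, 0]],
    [1, [0, 0, -0.03], [0, 0, 0]],
    [1, [0, 0, -0.03], [0, 0, 0]],
    [1, [0.02, 0, -0.02], [0, 0, 0]],
    [1, [0.03, 0.02, 0], [0, 0, 0]],
    [1, [0.03, 0.03, 0], [0, 0, 0]],
    [1, [0, 0, 0], [0, 0, 0]],
  ],
)

```text
time_s: 15.17
eef_pos: [428.6, 70.7, 252.1]
ee_rot: [0.0, 0.175, 0.985, 0.001]
force: [0.4, -1.0, -0.1]
grip_width: -0.0
grip_force: 0.0
```

```bash
python3 - <<'E'
from rig import *
from h import *
A=np.array([562.2,38.5]);ang=lambda p:np.degrees(np.arctan2(p[1]-A[1],p[0]-A[0])).round(1)
c=capture("top");im=c["pixels"]
m=np.zeros(im.shape[:2],np.uint8);m[200:255,240:290]=im.max(-1)[200:255,240:290]<35
n,l,s,ce=cv2.connectedComponentsWithStats(m);k=1+s[1:,4].argmax();print(ce[k],s[k,4],ang(ray(c,*ce[k],155)),ang(ray(c,*ce[k],170)))
cv2.imwrite("pics/s4.png",cv2.resize(im[150:310,150:330,::-1],(675,600)))
E
```

```text
[268.05797101 230.27536232] 69 -111.0 -110.7
```

View pics/s4.png

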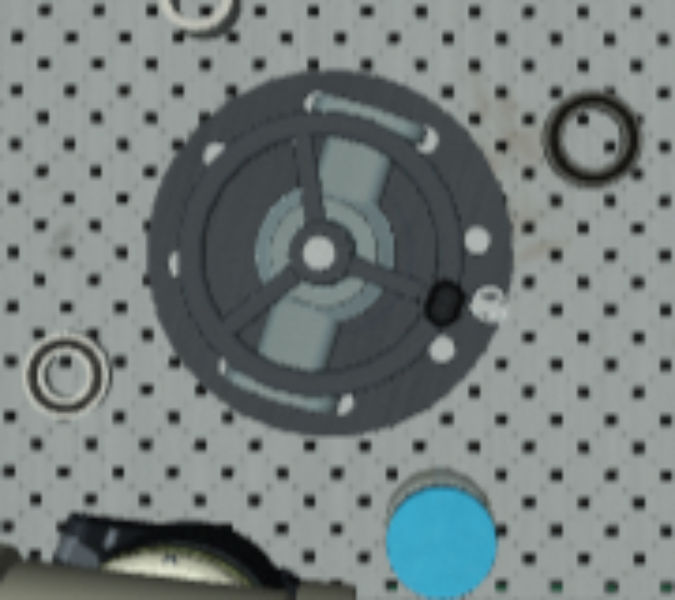

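The handle at crop (444,302) lines up with the pointer at (490,302) along its radius. It measures -110.9°, against about -108.5° for the pointer, from its own pixels and the pipe direction. That is about 0.04 rad short, well within tolerance. The loose parts are where they were and the arm is clear, so I'm handing in.

```bash
python3 -c "
from rig import *
print(finish_job())"
```

```text
the job is handed in; nothing more can be done
None
```

I turned the valve one full turn counter-clockwise by pushing the handle with shut fingers, and handed the job in. By my camera measurement the handle stopped about 0.04 rad short of the pointer (limit 0.15), with the loose parts undisturbed and the arm clear, but the hand-in returned no verdict.

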